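Slide the radio tray back into its rail notches

TASK

The tray that carries the transceiver has been drawn forward on its rack. With the fingertips, gently push it back along the two rails until you feel both crossbars drop into the notches in the rails, so that the tray sits level and fully down. Only push it, do not lift it, and leave the small things round the rack where they are.

Things in the scene. Friction and masses are not known exactly. Their poses are not given: they have to be found in the camera images.
- rack: fixed plywood rack on the table, a dark power supply (60 mm high, reaching forward to x = -107 mm) between its two side cheeks. Origin on the table surface under the middle of the tray's home place; x points back along the rails (the way to push), z up. Cheeks 15 mm thick with inner faces at y = +-90 mm; their top edges are the rails, 90 mm high, from x = -200 to +125 mm
- rack_notch (a point): on the rack's middle line, 90 mm up, level with the front pair of notches (83 mm before the rack's origin). Each rail has two notches in its top edge, at rack x = -83 and +83 mm, 21 mm wide along the rail, 9 mm deep, with upright sides
- tray: loose tray, 0.65 to 0.95 kg: ply board 180 (x) x 174 x 12 mm hanging between the cheeks with 3 mm side play, a black transceiver on it (top 58 mm above the origin). Origin: centre of the board's underside; x back along the rails, z up. It starts 35 to 95 mm before the rack's origin, 78 mm up; seated, it is over it within the notches' 3.5 mm play either way and 69 mm up, 9 mm lower
- tray_bar (a point): middle of the underside of the front crossbar, 83 mm before the tray's origin. The two aluminium crossbars, on top of the board at tray x = -83 and +83 mm, are 14 mm wide (x), 214 mm long (y), 20 mm tall; their ends ride on the rails. Sliding takes a push of 2 to 12 N; it dips for a moment as the bars drop, then, at most 7 mm on, the notch walls stop the tray and the push climbs steeply
- tray_front (a point): centre of the tray's upright front face, the place to push, 90 mm before the tray's origin: crossbar and board edge make one flat face, 32 mm tall (16 mm above and below this point) and 174 mm wide; this point is 94 mm above the table while sliding, 85 mm once seated. The transceiver's face is 40 mm behind it, its knob 28 mm
- pill_bottle_tall: amber pill bottle with a white cap, upright, 42 mm across the cap, 82 mm tall; origin at the centre of its underside; a bystander, leave it be
- pill_bottle_short: amber pill bottle with a white cap, upright, 42 mm across the cap, 64 mm tall; origin at the centre of its underside; a bystander, leave it be
- paddle_key: Morse paddle key on a dark steel base 75 x 58 mm, 34 mm tall, 500 g; origin at the centre of its underside; a bystander, leave it be
- fist_mic: black hand microphone lying face up, 82 x 54 x 26 mm with a 14 mm cord stub; origin at the centre of its underside; a bystander, leave it be

How it is judged:
By the outcome, as a careful person would: the job done as asked, in the order asked, and still so for the second after the job is handed in, with the robot touching nothing.
It also fails if it takes over 42 s, if anything falls off the work surface, if the arm or the gripper's body presses on something with over 40 N, if the wrist force passes 120 N, or if a joint passes its speed limit or range.

ROBOT

A 6-joint arm with a two-finger parallel gripper is mounted at the origin on the work surface. World frame = base frame: x ahead of the robot, y to its left, z up, the work surface at z = 0. Lengths are in mm, angles in rad, forces in N, time in s.
With the tool pointing down it reaches from about 350 to 775 mm from the base axis. Payload 5.5 kg.
Tool frame: the origin (TCP) lies at the very end of the fingers, on their centre line; the grasp point (between the pads) lies 19 mm behind it; x points along the fingers, y is the direction in which the jaws open and shut, and the axes are right-handed (so a half turn about x gives the same grasp; the last joint's range is limited). The gripper opens to 85 mm and grips with 20 to 120 N. Pads are 22 mm wide; open, the fingers measure 114 mm over their backs; the gripper's body (76 mm by 85 mm) begins 54 mm behind the grasp point. The pads swing forward as they close: fully open they stand 13 mm farther back than shut.
Start: joints at [-1.352, 0.313, 0.046, 1.304, 0, 1.431], TCP at [201.91, -538.428, 231.323] pointing down, gripper open.
Joint ranges: [-2.76, 2.76], [-0.86, 1.69], [-1.03, 1.26], [-2.2, 2.34], [-1.47, 1.5], [-3.14, 3.14]. Speed limits (rad/s): [2.57, 2.57, 3.14, 3.14, 3.14, 3.14].

INTERFACE

Orientations are given as a rotation vector (axis times angle).
In Python, from plant import * gives the robot as it stands.
- The arm moves only by the tool jog_arm, never from a script. Its argument "motion" is a list of rows, each a list of 7 numbers: the shift along the tool's x, y, z each as a share of 0.03 m, from -1 to 1, then the turn, a rotation vector about the tool's x, y, z each as a share of 0.15 rad, from -1 to 1, then the opening, from 0 (shut) to 1 (fully open). In form: [[tx, ty, tz, wx, wy, wz, fingers], ...]. A call has 1 to 8 rows; each row shifts and turns the commanded pose from where the row before left it, along the tool's axes as they then stand; what a row does not reach is not made up. A row lasts 1/8 s, in which the tool goes at most 62.5 mm and 10.7 degrees, less where a joint would pass 70% of its speed; a pose out of reach is approached as far as the arm can. A call with a number of a shift or a turn outside -1 to 1 is refused whole. A call with a gripper value outside its range is refused whole. The fingers move at their own pace and stop on an object; "force" is the grip in N (left out, the last holds). Time passes only in rows, so rows that do not move let the fingers close. It gives the time, the measured TCP pose, the force and the opening at its end, in the units of the state.
- get_state(): the state, without advancing time (a new reading comes with each control period).
- capture(name): name is "scene" or "top"; returns a dict with "img" (384x512x3 uint8, blue, green, red), "fx", "fy", "cx", "cy" (pixels), "D" ([k1, k2, p1, p2, k3] as OpenCV has them; the pictures are not rectified), "world_from_camera" (4x4, takes a point from camera to world coordinates). Camera axes: x right, y up, looking along -z (the intrinsics and any distortion apply to the point x, -y, -z); pixel columns grow to the right and rows downward; lengths in mm; the calibration is good to about 2 mm. A picture is of the moment at which its call begins. There is no depth.
- job_done(): hands the job in, once; it reports no verdict.
The state is a dict: "clock": time; "qpos": joint angles; "qvel": joint speeds; "joint_efforts": joint torques, N m; "tcp_pos": TCP position; "ee_rot": TCP orientation; "force": force on the tool from outside, world axes, zero at the start; "wrist_torque": the same for the moment, N m; "opening": finger opening in mm.
Only numpy, scipy, OpenCV 4.12 (cv2) and the standard library are available. Lean on these libraries where they do the work, as an engineer would, in place of code of your own. Each camera call takes 0.05 s, during which the arm holds its last target. There are 200 camera calls.

## Working session

There is one attempt and no reset: what is moved stays moved. The work goes in short steps, Python scripts to look and compute and a tool call to move; the robot and the scene stay as the last step left them, time stands still between calls to the robot, and variables do not carry over. Pictures are saved under pics/ and viewed, about 8 in all and at most 12, crops included, and the job is handed in when it is done.

Besides the shell and the picture viewer there is one more tool, called as a command line: name --pt "numbers of a row" for each row, then --argument value for the rest. jog_arm: Moves the arm, as the interface text tells. Shift numbers are shares of 0.03 m and turn numbers shares of 0.15 rad, none past 1 either way. Its arguments: {"type":"object","properties":{"motion":{"type":"array","items":{"type":"array","items":{"type":"number"}}},"force":{"type":"number"}},"required":["motion"]}

```bash
mkdir -p pics; cat > h.py <<'E'
from plant import *
import numpy as np, cv2
from scipy.spatial.transform import Rotation as R
def ray(c,u,v):
    K=np.array([[c["fx"],0,c["cx"]],[0,c["fy"],c["cy"]],[0,0,1.]])
    p=cv2.undistortPoints(np.array([[[u,v]]],float),K,np.array(c["D"],float))[0,0]
    T=np.array(c["world_from_camera"]); d=T[:3,:3]@np.array([p[0],-p[1],-1]); return T[:3,3],d/np.linalg.norm(d)
def onz(c,u,v,z):
    o,d=ray(c,u,v); return (o+d*(z-o[2])/d[2]).round(1)
def tri(c1,p1,c2,p2):
    a,d=ray(c1,*p1);b,e=ray(c2,*p2)
    s=np.linalg.lstsq(np.c_[d,-e],b-a,rcond=None)[0]
    x,y=a+s[0]*d,b+s[1]*e; return ((x+y)/2).round(1),np.linalg.norm(x-y).round(1)
E
python3 - <<'E'
from h import *
import pickle
for n in("scene","top"):
    c=capture(n); pickle.dump(c,open(n+".pkl","wb")); cv2.imwrite(f"pics/{n}0.png",cv2.resize(c["img"],(800,600),interpolation=cv2.INTER_CUBIC))
    print(n,np.array(c["world_from_camera"]).round(2).tolist(),c["D"],c["fx"])
s=get_state(); print(s["ee_rot"],R.from_rotvec(s["ee_rot"]).as_matrix().round(3),s["clock"])
E
```

```text
scene [[-0.72, -0.36, 0.6, 1034.34], [0.7, -0.38, 0.61, 546.27], [0.01, 0.85, 0.52, 530.2], [0.0, 0.0, 0.0, 1.0]] [-0.00946215  0.          0.          0.          0.        ] 375.7385698437373
top [[-0.02, 1.0, -0.05, 472.01], [-1.0, -0.02, -0.01, 19.28], [-0.01, 0.05, 1.0, 946.84], [0.0, 0.0, 0.0, 1.0]] [-0.00154478  0.          0.          0.          0.        ] 367.0901968889372
[ 2.02652624  0.36916906 -2.02668411] [[-0.     0.351 -0.936]
 [ 0.002 -0.936 -0.351]
 [-1.    -0.002 -0.   ]] 0.1
```

View pics/scene0.png

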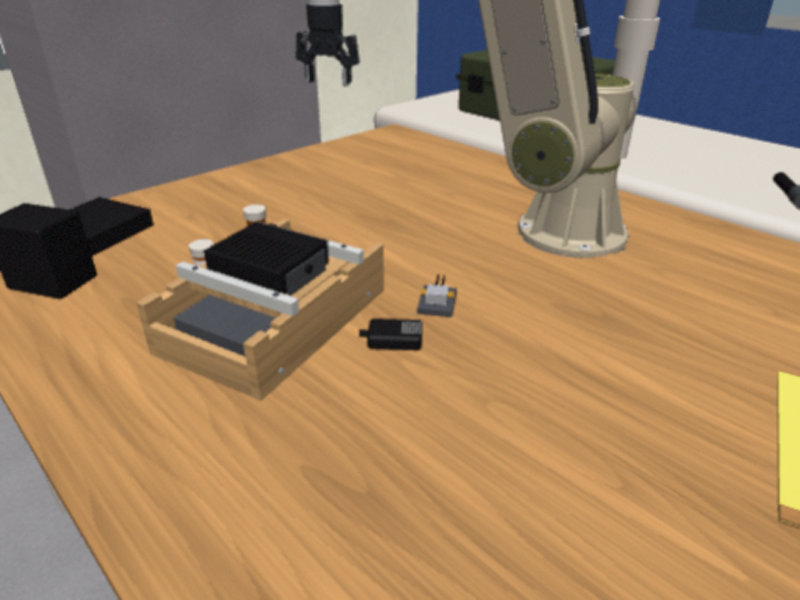

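View pics/top0.png

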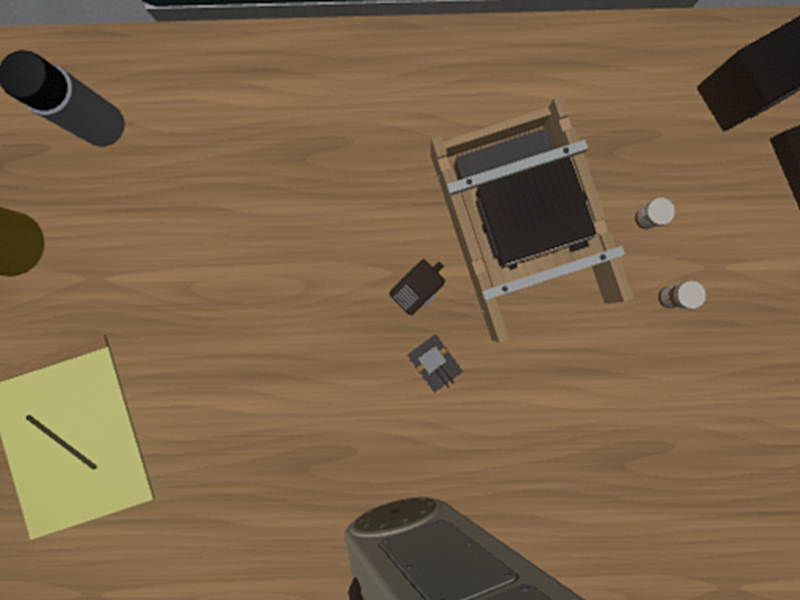

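The scene view shows the rack with the tray drawn toward the robot. In the top view (800 px), the front bar runs (486,296)-(622,252) and the rear bar (450,188)-(586,146). The rail front ends are at (498,340) and (620,300). The mic (417,287) and key (435,363) are on the left, and the bottles (655,212) and (685,295) on the right.

```bash
python3 - <<'E'
from h import *
import pickle
t=pickle.load(open("top.pkl","rb")); s=pickle.load(open("scene.pkl","rb"))
def bars(c,x0,y0,x1,y1,thr):
    hsv=cv2.cvtColor(c["img"],cv2.COLOR_BGR2HSV)
    m=((hsv[...,1]<60)&(hsv[...,2]>thr)).astype(np.uint8); k=np.zeros_like(m); k[y0:y1,x0:x1]=1
    n,l,st,ce=cv2.connectedComponentsWithStats(m*k)
    for i in range(1,n):
        if st[i,4]>60:
            p=np.argwhere(l==i)[:,::-1].astype(np.float32); r=cv2.minAreaRect(p); print(st[i],ce[i].round(1),cv2.boxPoints(r).round(1).tolist())
            yield r
k=.64
B=[]
for r in bars(t,270,60,410,200,120):
    b=cv2.boxPoints(r)
    w=np.array([onz(t,*p,110) for p in b]); print(w.tolist()); 
    B.append((onz(t,*r[0],110),w))
print("scene"); list(bars(s,100,140,250,210,120))
# rails' ends, at z=90
for p in[(492,341),(507,338),(605,302),(632,297),(432,141),(441,138),(551,102),(563,99)]: print(p,onz(t,p[0]*k,p[1]*k,90))
# height check: bar ends top/scene
print(tri(t,(450*k,186*k),s,(297*k,301*k)),tri(t,(585*k,144*k),s,(180*k,266*k)),tri(t,(485*k,294*k),s,(361*k,253*k)))
for n,p,z in[("mic",(417,287),26),("key",(435,363),20),("bs",(657,212),64),("bt",(690,295),82)]: print(n,onz(t,p[0]*k,p[1]*k,z))
E
```

```text
[286  89  90  34 541] [330.6 106. ] [[285.3999938964844, 117.19999694824219], [373.8999938964844, 88.69999694824219], [375.8999938964844, 94.69999694824219], [287.29998779296875, 123.0999984741211]]
[[680.7, -24.0, 110.0], [743.0, -229.4, 110.0], [728.9, -233.3, 110.0], [666.7, -28.2, 110.0]]
[309 157  91  35 598] [353.8 174.3] [[308.20001220703125, 185.60000610351562], [397.6000061035156, 156.60000610351562], [399.6000061035156, 162.89999389648438], [310.20001220703125, 191.8000030517578]]
[[521.9, -72.9, 110.0], [584.5, -278.0, 110.0], [570.0, -282.1, 110.0], [507.5, -77.1, 110.0]]
scene
[121 153  16  12 124] [127.4 157.9] [[121.0, 164.0], [121.0, 153.0], [136.0, 153.0], [136.0, 164.0]]
[210 154  23  15 215] [220.9 161.3] [[207.6999969482422, 163.1999969482422], [210.10000610351562, 153.5], [233.60000610351562, 159.39999389648438], [231.1999969482422, 169.10000610351562]]
[113 167  78  35 931] [151.8 184. ] [[110.5, 176.10000610351562], [115.5999984741211, 161.60000610351562], [193.60000610351562, 188.8000030517578], [188.5, 203.1999969482422]]
(492, 341) [446.8 -88.8  90. ]
(507, 338) [ 450.9 -111.1   90. ]
(605, 302) [ 501.9 -258.    90. ]
(632, 297) [ 508.7 -298.2   90. ]
(432, 141) [750.7  -5.2  90. ]
(441, 138) [755. -19.  90.]
(551, 102) [ 807.  -186.8   90. ]
(563, 99) [ 811.2 -205.1   90. ]
(array([672.5, -27.1, 111.4]), np.float64(8.5)) (array([ 735. , -230.5,  106.9]), np.float64(1.9)) (array([514.4, -76.4, 107.4]), np.float64(4.5))
mic [533.5  21.5  26. ]
key [411.   -5.3  20. ]
bs [ 640.5 -351.1   64. ]
bt [ 510.5 -387.9   82. ]
```

jog_arm --pt "0 0 0 0.42 0 0 0.5" --pt "0 -0.6 -0.9 0 0 0 0.5" --pt "0 -0.6 -0.95 0 0 0 0.5" --pt "0 -0.65 -0.95 0 0 0 0.5" --pt "0 -0.65 -0.95 0 0 0 0.5" --pt "0 -0.65 -0.95 0 0 0 0.5" --pt "0 -0.65 -0.95 0 0 0 0.5" --pt "0 -0.65 -0.95 0 0 0 0.5"

```text
clock: 1.1
tcp_pos: [352.8, -351.8, 230.9]
ee_rot: [2.062, 0.308, -2.063]
force: [-0.3, -0.6, 0.5]
opening: 43.2
```

jog_arm --pt "0 -0.65 -0.95 0 0 0 0.5" --pt "0 -0.65 -0.95 0 0 0 0.5" --pt "0 -0.65 -0.95 0 0 0 0.5" --pt "0 -0.6 -0.95 0 0 0 0.5" --pt "0 -0.6 -0.95 0 0 0 0.5" --pt "0 -0.5 -0.5 0 0 0 0.5" --pt "0 0 0 0 0 0 0.5"

```text
clock: 1.98
tcp_pos: [471.4, -201.1, 230.9]
ee_rot: [2.06, 0.31, -2.062]
force: [-0.4, 0.3, -0.9]
opening: 42.6
```

jog_arm --pt "1 0 0 0 0 0 0.5" --pt "1 0 0 0 0 0 0.5" --pt "1 0 0 0 0 0 0.5" --pt "1 0 0 0 0 0 0.5" --pt "1 0 -0.4 0 0 0 0.5" --pt "0 0 -0.4 0 0 0 0.5" --pt "0 0 0 0 0 0 0.5"

```text
clock: 2.85
tcp_pos: [495.1, -196.0, 82.2]
ee_rot: [2.063, 0.306, -2.061]
force: [0.7, -0.0, 0.1]
opening: 42.9
```

```bash
python3 - <<'E'
from h import *
a=capture("scene"); b=capture("top")
s=get_state(); print(s["tcp_pos"],R.from_rotvec(s["ee_rot"]).as_matrix().round(3).tolist(),s["force"])
A=cv2.resize(a["img"][110:260,60:260],(400,300),interpolation=2); B=cv2.resize(b["img"][50:230,250:450],(400,360),interpolation=2)
cv2.imwrite("pics/c1.png",np.hstack([cv2.copyMakeBorder(A,0,60,0,0,0),B]))
E
```

```text
[ 494.85634484 -196.04868772   82.63929658] [[0.002, 0.292, -0.957], [-0.001, -0.957, -0.292], [-1.0, 0.002, -0.001]] [ 0.17366096 -0.39499769  0.32756054]
```

View pics/c1.png

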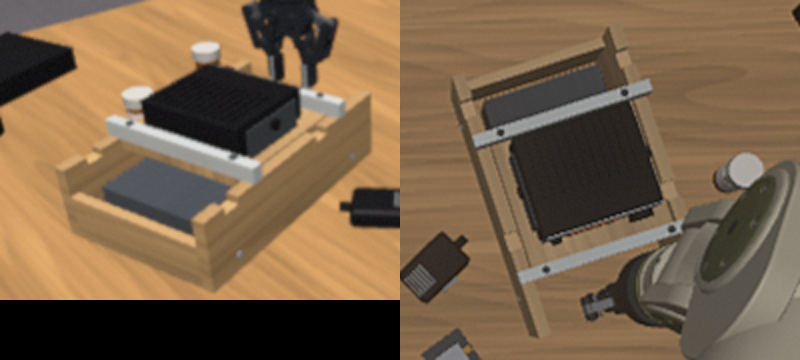

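Left crop: the fingers are low in front of the front bar (crop px 290,70). Right crop: they are centred between the cheeks, with front bar centre about (600,250). Advancing to contact.

jog_arm --pt "0 -0.08 -0.3 0 0 0 0.5" --pt "0 0 -0.3 0 0 0 0.5" --pt "0 0 -0.2 0 0 0 0.5" --pt "0 0 -0.1 0 0 0 0.5" --pt "0 0 -0.1 0 0 0 0.5" --pt "0 0 -0.1 0 0 0 0.5"

```text
clock: 3.7
tcp_pos: [525.0, -183.4, 81.2]
ee_rot: [2.062, 0.307, -2.063]
force: [-0.5, -0.0, -0.2]
opening: 42.6
```

jog_arm --pt "0 0 -0.1 0 0 0 0.5" --pt "0 0 -0.1 0 0 0 0.5" --pt "0 0 -0.1 0 0 0 0.5"

```text
clock: 4.08
tcp_pos: [531.6, -181.3, 81.2]
ee_rot: [2.058, 0.306, -2.067]
force: [-6.4, -2.1, 5.0]
opening: 42.7
```

jog_arm --pt "0 0 -0.1 0 0 0 0.5" --pt "0 0 -0.1 0 0 0 0.5" --pt "0 0 -0.1 0 0 0 0.5"

```text
clock: 4.45
tcp_pos: [540.1, -178.6, 81.2]
ee_rot: [2.058, 0.306, -2.067]
force: [-7.7, -1.7, 4.4]
opening: 42.4
```

jog_arm --pt "0 0 -0.1 0 0 0 0.5" --pt "0 0 -0.1 0 0 0 0.5" --pt "0 0 -0.1 0 0 0 0.5" --pt "0 0 -0.1 0 0 0 0.5"

```text
clock: 4.95
tcp_pos: [551.6, -175.1, 81.3]
ee_rot: [2.058, 0.306, -2.067]
force: [-7.4, -2.1, 4.8]
opening: 42.4
```

jog_arm --pt "0 0 -0.1 0 0 0 0.5" --pt "0 0 -0.1 0 0 0 0.5"

```text
clock: 5.2
tcp_pos: [557.3, -173.4, 81.2]
ee_rot: [2.058, 0.306, -2.067]
force: [-7.0, -1.7, 3.9]
opening: 42.8
```

```bash
python3 - <<'E'
from h import *
a=capture("scene"); b=capture("top")
s=get_state(); print(s["tcp_pos"],s["force"],s["wrist_torque"])
A=cv2.resize(a["img"][130:240,80:230],(400,293),interpolation=2); B=cv2.resize(b["img"][50:230,250:450],(400,360),interpolation=2)
cv2.imwrite("pics/c2.png",np.hstack([cv2.copyMakeBorder(A,0,67,0,0,0),B]))
E
```

```text
[ 557.75475921 -173.23475166   81.19875223] [-4.84104345 -1.85902435  3.51747122] [-0.3368033   0.97220936 -0.01344696]
```

View pics/c2.png

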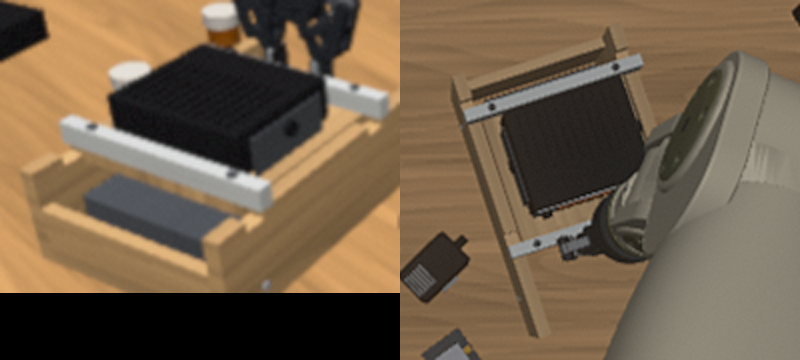

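The bars are square to the rails and nearly at the notches; the rear notch shows just beyond the rear bar in the left crop at about (70,160). Continuing in small steps while watching the force.

jog_arm --pt "0 0 -0.07 0 0 0 0.5" --pt "0 0 -0.07 0 0 0 0.5"

```text
clock: 5.55
tcp_pos: [561.2, -172.2, 81.2]
ee_rot: [2.058, 0.306, -2.067]
force: [-7.1, -2.9, 5.2]
opening: 42.5
```

jog_arm --pt "0 0 -0.07 0 0 0 0.5"

```text
clock: 5.68
tcp_pos: [563.3, -171.5, 81.2]
ee_rot: [2.058, 0.306, -2.067]
force: [-6.0, -2.2, 3.5]
opening: 42.7
```

jog_arm --pt "0 0 -0.07 0 0 0 0.5"

```text
clock: 5.8
tcp_pos: [565.3, -170.9, 81.1]
ee_rot: [2.058, 0.306, -2.067]
force: [-5.7, -1.7, 2.9]
opening: 42.9
```

jog_arm --pt "0 0 -0.07 0 0 0 0.5"

```text
clock: 5.92
tcp_pos: [568.2, -170.0, 81.1]
ee_rot: [2.06, 0.307, -2.066]
force: [-6.1, -1.9, 2.7]
opening: 42.8
```

jog_arm --pt "0 0 -0.06 0 0 0 0.5"

```text
clock: 6.05
tcp_pos: [569.5, -169.6, 81.1]
ee_rot: [2.059, 0.306, -2.066]
force: [-6.9, -2.6, 2.4]
opening: 42.9
```

jog_arm --pt "0 0 -0.06 0 0 0 0.5"

```text
clock: 6.18
tcp_pos: [571.2, -169.1, 81.0]
ee_rot: [2.059, 0.306, -2.066]
force: [-5.9, -1.5, 3.1]
opening: 42.9
```

jog_arm --pt "0 0 -0.06 0 0 0 0.5"

```text
clock: 6.3
tcp_pos: [573.0, -168.6, 81.1]
ee_rot: [2.059, 0.306, -2.066]
force: [-5.7, -2.0, 3.0]
opening: 42.7
```

jog_arm --pt "0 0 -0.06 0 0 0 0.5"

```text
clock: 6.42
tcp_pos: [573.2, -168.5, 81.1]
ee_rot: [2.056, 0.305, -2.069]
force: [-13.2, -4.6, 8.0]
opening: 43.1
```

```bash
python3 - <<'E'
from h import *
a=capture("scene")
s=get_state(); print(s["tcp_pos"],s["force"],s["wrist_torque"])
cv2.imwrite("pics/c3.png",cv2.resize(a["img"][130:240,80:230],(600,440),interpolation=2))
E
```

```text
[ 573.18420279 -168.5018549    81.08017625] [-9.92952787 -3.63079192  5.20836918] [-0.70670992  2.0762077   0.06169828]
```

View pics/c3.png

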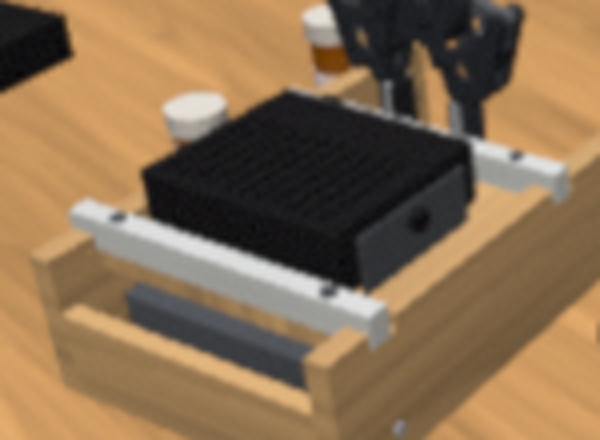

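The push climbed steeply at x=573.2 (6 → 14 N). In the picture both bar ends appear sunk into the rails. Backing off, then checking.

jog_arm --pt "0 0 0.1 0 0 0 0.5" --pt "0 0 0.3 0 0 0 0.5" --pt "0 0 1 0 0 0 0.5" --pt "0 0 0.8 0 0 0 0.5" --pt "-0.5 0 0 0 0 0 0.5" --pt "-1 0 0 0 0 0 0.5" --pt "-1 0 0 0 0 0 0.5" --pt "-1 0 0 0 0 0 0.5"

```text
clock: 7.48
tcp_pos: [514.6, -187.1, 188.6]
ee_rot: [2.064, 0.306, -2.059]
force: [0.6, 0.1, -0.8]
opening: 42.7
```

jog_arm --pt "-1 0 0.8 0 0 0 0.5" --pt "0 0.5 1 0 0 0 0.5" --pt "0 0.8 1 0 0 0 0.5" --pt "0 0.8 1 0 0 0 0.5" --pt "0 0.8 1 0 0 0 0.5" --pt "0 0.8 1 0 0 0 0.5" --pt "0 0.5 0.6 0 0 0 0.5" --pt "0 0 0 0 0 0 0.5"

```text
clock: 8.48
tcp_pos: [366.6, -365.3, 217.4]
ee_rot: [2.064, 0.303, -2.061]
force: [0.6, -0.5, 0.2]
opening: 42.7
```

```bash
python3 - <<'E'
from h import *
import pickle
t0=pickle.load(open("top.pkl","rb"))
a=capture("scene"); b=capture("top"); pickle.dump((a,b),open("end.pkl","wb"))
s=get_state(); print(s["clock"],s["tcp_pos"],s["force"])
A=cv2.resize(a["img"][130:240,80:230],(440,323),interpolation=2); B=cv2.resize(b["img"][50:230,250:430],(360,360),interpolation=2)
cv2.imwrite("pics/c4.png",np.hstack([cv2.copyMakeBorder(A,0,37,0,0,0),B]))
hsv=cv2.cvtColor(b["img"],cv2.COLOR_BGR2HSV); m=((hsv[...,1]<60)&(hsv[...,2]>120)).astype(np.uint8); m[:55]=0;m[200:]=0;m[:,:265]=0;m[:,402:]=0
n,l,st,ce=cv2.connectedComponentsWithStats(m); C=[]
for i in range(1,n):
    if st[i,4]>150:
        r=cv2.minAreaRect(np.argwhere(l==i)[:,::-1].astype(np.float32)); print(st[i],r); C.append([onz(b,*r[0],z) for z in(101,110)])
print(C)
if len(C)==2: print([np.linalg.norm(C[0][k]-C[1][k]) for k in(0,1)],[(C[0][k]+C[1][k])/2 for k in (0,1)])
# bystander shift: image difference around each
for nm,(u,v) in dict(mic=(267,184),key=(278,232),bs=(419,136),bt=(438,189)).items():
    d=cv2.absdiff(b["img"],t0["img"])[v-14:v+14,u-20:u+20]; print(nm,d.mean().round(2),d.max())
E
```

```text
8.575 [ 366.99513144 -363.55543651  217.01597246] [-0.74222198 -0.01324549 -0.4784466 ]
[280  72  89  33 517] ((323.6461181640625, 87.89753723144531), (6.218366622924805, 91.73560333251953), 72.20401763916016)
[302 138  90  35 549] ((346.4773254394531, 154.92990112304688), (6.2975287437438965, 92.68087768554688), 72.05059814453125)
[[array([ 750.3, -115.1,  101. ]), array([ 747.4, -113.7,  110. ])], [array([ 591.8, -163.8,  101. ]), array([ 590.6, -161.8,  110. ])]]
[np.float64(165.8129669235793), np.float64(164.0117373848591)] [array([ 671.05, -139.45,  101.  ]), array([ 669.  , -137.75,  110.  ])]
mic 1.22 5
key 1.13 7
bs 1.1 5
bt 1.16 5
```

View pics/c4.png

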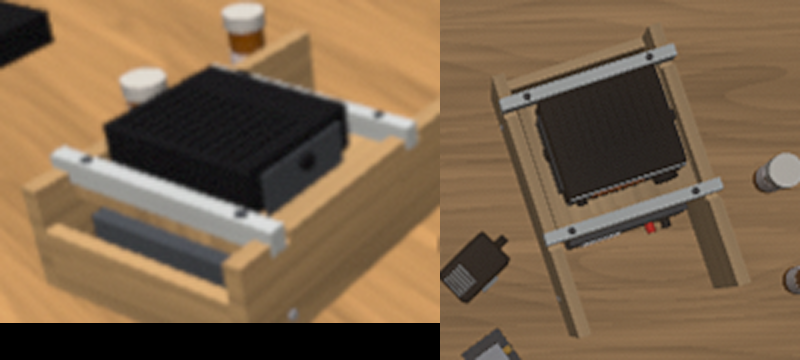

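Left crop: both bar ends sit down inside the notches. Right crop: the tray is square between the cheeks, with no empty notch visible. The bar spacing and lengths in the image fit bar tops at z≈101 for both bars, which is 9 mm lower than before, so I'm handing in.

```bash
python3 -c "
from plant import *
print(job_done())"
```

```text
the job is handed in; nothing more can be done
None
```

I pushed the tray back about 46 mm along the rails with two half-open fingertips, and it now sits in the notches. I then backed the arm clear and handed the job in at about 8.6 s of the 42 s allowed.

- **Push:** Sliding took about 5 to 9 N. At the end the push climbed quickly to about 14 N sideways and the tray stopped moving. I did not see a clear dip in the force as the bars dropped, only a fall in the vertical force over the last steps.
- **Seating:** After I backed off, the bars measured 165.8 mm apart if their tops are at 101 mm, against the true 166 mm; at the old 110 mm height they would measure 164.0 mm. Both bars also shrank in the image by about the same share (1.4%), which fits a level 9 mm drop. I did not triangulate the final height from two views.
- **Position:** The tray's centre is at about (671, -139), within a few millimetres of my estimate of the rack's origin, (669, -137). That estimate is good to only about 5 mm.
- **Other objects:** The mic, the key and both bottles look the same in the top view before and after, with differences only at noise level.

No check failed. The early height check from two views was rough: it gave bar tops at 107 to 111 mm, with the rays missing each other by up to 8.5 mm, against the expected 110 mm.

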